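Tip the empty vials into the waste tub

TASK

Clear the empty vials from the steel dish: take the loose lid off the waste tub and lay it flat, right way up, on the counter, then tip the dish over the open tub so that every vial goes in. Set the dish back down on the counter, upright and empty, and leave the tub open. Put the lid and the dish down rather than dropping them, and do not disturb the bottle or the wipes canister.

Things in the scene. Friction and masses are not known exactly. Their poses are not given: they have to be found in the camera images.
- tub: Round white waste tub, 120 mm high, 170 mm outside diameter at the rim (156 at the foot), wall 3 mm, floor 4 mm; open mouth 164 mm across. Held in a wire holder fixed to the counter: it cannot move. It stands left or right in the work area, the dish on the other side. Origin: centre of its underside, at counter height; z up.
- lid: The tub's loose grey lid, about 90 g: flat 188 mm disc, 4 mm thick, with a skirt down all round, 16 mm high in all. At the start it rests on the rim, skirt 12 mm down outside it with 4 to 6 mm of play, no catch; its top is 124 mm above the counter. Origin: centre of the circle at the skirt's lower edge (height 0 when lying right way up on the counter); z up, pull tab at -x.
- lid_tab (a point): Middle of the top edge of the lid's upright pull tab, 82 mm from the lid's centre, on the robot's half of the lid (up to 75 degrees either side of -x). The tab is a solid plate on the lid's flat top: 9 mm thick along the lid's radius (the way to pinch it), 30 mm wide along the rim, 30 mm high; this point is 30 mm above the lid's top.
- dish: Stainless-steel dish, about 0.18 kg, 213 mm long (x), 66 wide outside (y), 34 high, 3 mm thick. Long sides upright, parallel, plain: grasp across them. The floor is flat for the middle 132 mm; both ends, alike, flare up at 40 degrees from the floor to the end rims. Tipped lengthwise past 40 degrees vials begin to leave; 75 to 85 empties it. Origin: centre of its underside; z up.
- vial1: An empty injection vial: amber glass body 22 mm in diameter, aluminium cap 20 mm in diameter, 40 mm long in all, 16 g. Five alike lie side by side across the dish's floor, free to roll. Origin: the vial's middle, on its axis; x along the axis towards the cap.
- vial2: An empty injection vial: amber glass body 22 mm in diameter, aluminium cap 20 mm in diameter, 40 mm long in all, 16 g. Five alike lie side by side across the dish's floor, free to roll. Origin: the vial's middle, on its axis; x along the axis towards the cap.
- vial3: An empty injection vial: amber glass body 22 mm in diameter, aluminium cap 20 mm in diameter, 40 mm long in all, 16 g. Five alike lie side by side across the dish's floor, free to roll. Origin: the vial's middle, on its axis; x along the axis towards the cap.
- vial4: An empty injection vial: amber glass body 22 mm in diameter, aluminium cap 20 mm in diameter, 40 mm long in all, 16 g. Five alike lie side by side across the dish's floor, free to roll. Origin: the vial's middle, on its axis; x along the axis towards the cap.
- vial5: An empty injection vial: amber glass body 22 mm in diameter, aluminium cap 20 mm in diameter, 40 mm long in all, 16 g. Five alike lie side by side across the dish's floor, free to roll. Origin: the vial's middle, on its axis; x along the axis towards the cap.
- bottle: Bystander: an upright amber medicine bottle with white cap, 62 mm in diameter, 125 mm high, standing loose. Origin: centre of its underside.
- wipes: Bystander: a round white wipes canister with a closed lid without tab, 116 mm in diameter, 154 mm high, standing loose. Origin: centre of its underside.

How it is judged:
By the outcome, as a careful person would: the job done as asked, in the order asked, and still so for the second after the job is handed in, with the robot touching nothing.
It also fails if it takes over 72 s, if anything falls off the work surface, if the arm or the gripper's body presses on something with over 40 N, if the wrist force passes 120 N, or if a joint passes its speed limit or range.

ROBOT

A 6-joint arm with a two-finger parallel gripper is mounted at the origin on the work surface. World frame = base frame: x ahead of the robot, y to its left, z up, the work surface at z = 0. Lengths are in mm, angles in rad, forces in N, time in s.
With the tool pointing down it reaches from about 350 to 875 mm from the base axis. Payload 4.2 kg.
Tool frame: the origin (TCP) lies midway between the tips of the shut fingers; the grasp point (between the pads) lies 19 mm behind it; z points along the fingers, y is the line along which they close (so a half turn about z gives the same grasp; the last joint's range is limited). The gripper opens to 85 mm and grips with 20 to 120 N. Pads are 22 mm wide; open, the fingers measure 114 mm over their backs; the gripper's body (76 mm by 85 mm) begins 54 mm behind the grasp point. The pads swing forward as they close: fully open they stand 13 mm farther back than shut.
Start: joints at [1.507, 0.385, 0.008, 0, -1.194, -0.259], TCP at [198.232, 592.708, 231.312] pointing down, gripper open.
Joint ranges: [-3.14, 3.14], [-1.21, 2.06], [-1.07, 1.41], [-3.16, 2.05], [-2.99, -0.16], [-3.1, 3.1]. Speed limits (rad/s): [2.79, 2.79, 3.14, 3.14, 3.14, 3.14].

INTERFACE

Orientations are given as a unit quaternion [x, y, z, w].
In Python, from bench import arm gives the robot as it stands. The module is installed in compiled form; this text tells all that it offers.
- The arm moves only by the shell command python3 -m handwheel 'ROWS' [OPENING]. ROWS is JSON, a list of rows, each an object of numbers: "x", "y", "z": the shift along the world's x, y, z each as a share of 20 cm, from -1 to 1; "ax", "ay", "az": the turn, a rotation vector about the world's x, y, z each as a share of 90 degrees, from -1 to 1. In form: [{"x": .., "y": .., "z": .., "ax": .., "ay": .., "az": ..}, ...]. A call has exactly 8 rows; each row shifts and turns the commanded pose from where the row before left it; what a row does not reach is not made up. A row lasts 1/10 s, in which the tool goes at most 50 mm and 8.59 degrees, less where a joint would pass 70% of its speed; a pose out of reach is approached as far as the arm can. A call with a number of a shift or a turn outside -1 to 1 is refused whole. A call with a gripper value outside its range is refused whole. OPENING is the opening, from -1 (shut) to 1 (fully open), set as the call begins (- or left out, the last holds). The fingers move at their own pace and stop on an object; the grip force is fixed at half the most. Time passes only in rows, so rows that do not move let the fingers close, or fill a call up. It gives the time, the measured TCP pose, the force, the opening and the grip force at its end, in the units of the state.
- arm.read_state(): the state, without advancing time (a new reading comes with each control period).
- arm.get_image(name): name is "scene" or "top" or "wrist"; returns the picture (400x640x3 uint8, red, green, blue); there is no depth.
- arm.camera_params(name): a dict with "K" (3x3 intrinsics, pixels), "k1" (the pictures are not rectified: a ray, as slopes to the right and down, at radius r is drawn at 1 + k1 r^2 times it, then the intrinsics apply), "position" and "orientation" of the camera in the world. Camera axes: x right, y down, z forward; pixel columns grow to the right and rows downward; lengths in mm; the calibration is good to about 2 mm. A picture is of the moment at which its call begins: read the wrist's pose just before it. camera_params takes no time and is no camera call; for the wrist camera it gives the pose at the moment of the call.
- arm.job_done(): hands the job in; it is judged then, once.
The state is a dict: "clock": time; "joints": joint angles; "joint_vel": joint speeds; "joint_efforts": joint torques, N m; "position": TCP position; "ee_rot": TCP orientation; "contact_force": force on the tool from outside, world axes, zero at the start; "wrist_torque": the same for the moment, N m; "gripper_width": finger opening in mm; "grasp_force": force on a finger pad.
Only numpy, scipy, OpenCV 4.12 (cv2) and the standard library are available. Lean on these libraries where they do the work, as an engineer would, in place of code of your own. Each camera call takes 0.05 s, during which the arm holds its last target. There are 200 camera calls.

## Working session

There is one attempt and no reset: what is moved stays moved. The work goes in short steps, Python scripts to look and compute and a shell command to move; the robot and the scene stay as the last step left them, time stands still between calls to the robot, and variables do not carry over. Pictures are saved under pics/ and viewed, at most 13 in all, crops included, and the job is handed in when it is done.

```bash
mkdir -p pics; cat > h.py <<'E'
import numpy as np, cv2
from bench import arm
from scipy.spatial.transform import Rotation as R
def ray(p,uv):
    K=np.array(p["K"]);x=(uv[0]-K[0,2])/K[0,0];y=(uv[1]-K[1,2])/K[1,1]
    d=np.hypot(x,y);r=d
    for _ in range(20): r=d/(1+p["k1"]*r*r)
    s=r/d if d>0 else 1
    return np.array(p["position"]),R.from_quat(p["orientation"]).apply([x*s,y*s,1])
def onz(p,uv,z):
    o,d=ray(p,uv);return o+d*(z-o[2])/d[2]
def shot(n,f):
    p=arm.camera_params(n);im=arm.get_image(n);cv2.imwrite("pics/"+f+".png",im[:,:,::-1]);return p,im
E
python3 - <<'E'
from h import *
import pickle
D={}
for n in("scene","top"):
    D[n]=shot(n,n+"0");print(n,D[n][0])
pickle.dump(D,open("D.pkl","wb"))
print(arm.read_state())
E
```

```text
scene {'K': array([[508.81344701,   0.        , 319.94259831],
       [  0.        , 508.81344701, 202.56324365],
       [  0.        ,   0.        ,   1.        ]]), 'k1': 0.04469846289503879, 'position': array([1489.25791516,  104.94718672,  813.64302556]), 'orientation': array([ 0.57643527,  0.69529078, -0.32748669, -0.27757085])}
top {'K': array([[458.95601162,   0.        , 322.23602794],
       [  0.        , 458.95601162, 196.06616291],
       [  0.        ,   0.        ,   1.        ]]), 'k1': -0.04000043789555085, 'position': array([ 551.72103328,  -31.68212633, 1038.8043493 ]), 'orientation': array([ 0.70949911, -0.70395803,  0.02505771, -0.02064476])}
{'clock': 0.1, 'joints': array([ 1.50663010e+00,  3.85490706e-01,  6.75978647e-03, -4.20971730e-04,
       -1.19400841e+00, -2.58608635e-01]), 'joint_vel': array([-0.00192026, -0.0017515 ,  0.00501376,  0.0008656 , -0.00037911,
        0.00112728]), 'joint_efforts': array([-1.87767891e-04, -3.93319380e+01,  1.88927865e+01,  4.19789717e+00,
       -2.58802262e-03,  6.24924880e-06]), 'position': array([198.06643071, 592.23425333, 230.32533146]), 'ee_rot': array([ 9.86992327e-01, -1.60764310e-01, -1.00419362e-04,  9.85906199e-04]), 'contact_force': array([ 0.70914517,  0.40239133, -0.3067166 ]), 'wrist_torque': array([ 0.02309882, -0.0340227 , -0.00273263]), 'grasp_force': 0.0, 'gripper_width': 85.1228592786463}
```

View pics/top0.png

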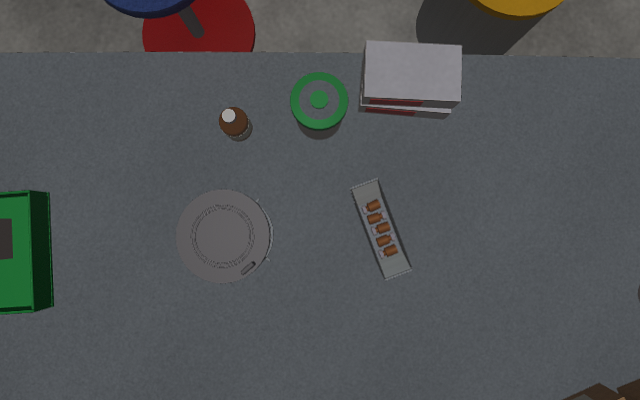

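View pics/scene0.png

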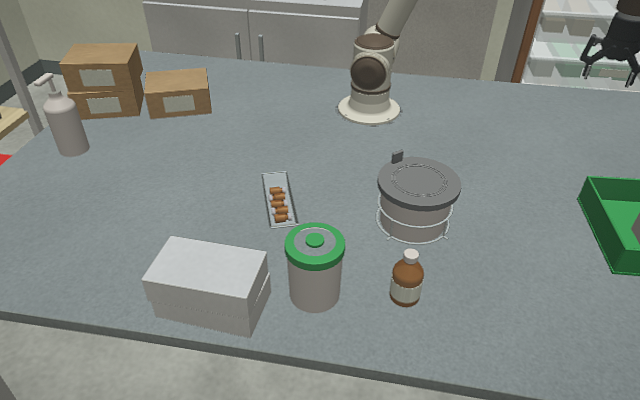

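Top view: lid disc centred near (223,236) with its tab at (249,268), dish corners about (351,187), (377,179), (411,269) and (386,279), bottle at (229,117), wipes at (319,100). In the scene view the tab is at (397,157).

```bash
python3 - <<'E'
from h import *
import pickle
D=pickle.load(open("D.pkl","rb"));p,im=D["top"]
g=im.astype(int)
# lid: neutral grey vs bluish counter
diff=g[:,:,2]-g[:,:,0]
m=((diff<4)).astype(np.uint8)*255
m[:60]=0
m=cv2.morphologyEx(m,cv2.MORPH_OPEN,np.ones((3,3)))
cs,_=cv2.findContours(m,0,2)
for c in cs:
    if cv2.contourArea(c)>300: print(cv2.contourArea(c),cv2.fitEllipse(c),cv2.minAreaRect(c),cv2.boundingRect(c))
f=lambda u,z:onz(p,u,z).round(1)
print("lid",f((223.5,236),124),f((176,236),124),f((271,236),124),"tab",f((248.5,268),154))
q=[f(u,34) for u in((351,187),(377,179),(411,269),(386,279))]
print("dish",q,np.mean(q,0),[np.linalg.norm(q[i]-q[i-1]) for i in range(4)])
v=((g[:,:,0]-g[:,:,2])>40)
print("bottle",f((228.5,116),125),"wipes",f((319.5,100),154))
# tab triangulated
o1,d1=ray(p,(248.5,268));o2,d2=ray(D["scene"][0],(397.5,152))
A=np.stack([d1,-d2],1);s=np.linalg.lstsq(A,o2-o1,rcond=None)[0];print(o1+s[0]*d1,o2+s[1]*d2)
a=np.hstack([cv2.resize(im[180:290,170:280][:,:,::-1],None,fx=3.5,fy=3.5,interpolation=2),cv2.resize(im[170:280,340:420][:,:,::-1],None,fx=3.5,fy=3.5,interpolation=2)])
cv2.imwrite("pics/c.png",np.clip(a*1.6,0,255).astype(np.uint8))
E
```

```text
883.0 ((606.9229736328125, 384.8901062011719), (21.008867263793945, 38.94056701660156), 0.0) ((601.0, 388.5), (21.0, 76.0), 90.0) (563, 378, 77, 22)
442.0 ((5.453810691833496, 238.48814392089844), (13.01535415649414, 72.15616607666016), 179.89883422851562) ((6.0, 238.5), (39.0, 12.0), 90.0) (0, 219, 13, 40)
6859.0 ((222.48471069335938, 235.79214477539062), (92.78834533691406, 94.08180236816406), 63.70102310180664) ((223.0, 235.5), (93.0, 94.0), 90.0) (176, 189, 95, 94)
1023.0 ((377.824951171875, 224.01296997070312), (34.41032791137695, 89.0445327758789), 159.41372680664062) ((378.3814697265625, 223.89173889160156), (85.36522674560547, 30.800403594970703), 68.96248626708984) (351, 180, 57, 89)
321.5 ((318.9249267578125, 127.63208770751953), (22.25123405456543, 36.66527557373047), 90.09475708007812) ((319.0, 131.0), (16.0, 42.0), 90.0) (298, 123, 43, 17)
850.5 ((235.06715393066406, 123.73829650878906), (29.350017547607422, 37.395469665527344), 140.3263702392578) ((235.25003051757812, 123.75000762939453), (36.76955032348633, 28.991378784179688), 45.0) (218, 107, 35, 35)
1523.5 ((410.9921569824219, 81.19927978515625), (66.11495208740234, 119.90667724609375), 93.9781265258789) ((409.0578918457031, 90.0401611328125), (99.7747573852539, 52.15061569213867), 5.013113975524902) (358, 60, 101, 60)
lid [529.8 158.5 124. ] [529.  253.4 124. ] [530.7  64.  124. ] tab [469.9 103.1 154. ]
dish [array([ 637.3, -100.8,   34. ]), array([ 655.4, -158. ,   34. ]), array([ 459. , -232.4,   34. ]), array([ 437.2, -177.8,   34. ])] [ 547.225 -167.25    34.   ] [np.float64(214.40384791323123), np.float64(59.995416491595435), np.float64(210.01980858957089), np.float64(58.79115579744967)]
bottle [771.5 153.5 125. ] wipes [797.8 -30.2 154. ]
[469.62865252 103.54812041 151.1694008 ] [469.20660657 107.67328955 151.83689863]
```

View pics/c.png

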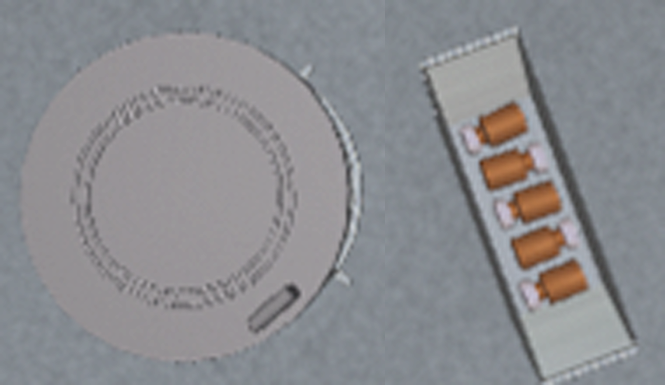

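Top crop: the tab is a dark bar lower right on the lid, with its long side along the rim. The five vials lie across the dish. The measurements agree with the given sizes: tab radius 81 mm, dish length 212 mm. Next I move over the tab.

```bash
python3 -m handwheel '[{"x":0.085,"y":-0.1525,"az":-0.0205},{"x":0.085,"y":-0.1525,"az":-0.0205},{"x":0.085,"y":-0.1525,"az":-0.0205},{"x":0.085,"y":-0.1525,"az":-0.0205},{"x":0.085,"y":-0.1525,"az":-0.0205},{"x":0.085,"y":-0.1525,"az":-0.0205},{"x":0.085,"y":-0.1525,"az":-0.0205},{"x":0.085,"y":-0.1525,"az":-0.0205}]' 1
python3 -m handwheel '[{"x":0.085,"y":-0.1525,"az":-0.0205},{"x":0.085,"y":-0.1525,"az":-0.0205},{"x":0.085,"y":-0.1525,"az":-0.0205},{"x":0.085,"y":-0.1525,"az":-0.0205},{"x":0.085,"y":-0.1525,"az":-0.0205},{"x":0.085,"y":-0.1525,"az":-0.0205},{"x":0.085,"y":-0.1525,"az":-0.0205},{"x":0.085,"y":-0.1525,"az":-0.0205}]'
python3 - <<'E'
from h import *
p,im=shot("wrist","w1")
s=arm.read_state();print(s["position"],s["joints"],R.from_quat(s["ee_rot"]).as_matrix().round(3),p)
np.savez("w1.npz",im=im);import pickle;pickle.dump(p,open("w1.pkl","wb"))
E
```

```text
[198.10457372 592.29491087 230.4446409 ] [ 1.50660396e+00  3.85408659e-01  6.91288110e-03 -3.54542228e-04
 -1.19401008e+00 -2.58581141e-01] [[ 0.948 -0.317 -0.   ]
 [-0.317 -0.948 -0.002]
 [ 0.     0.002 -1.   ]] {'K': array([[289.3955773 ,   0.        , 320.28910928],
       [  0.        , 289.3955773 , 204.50844116],
       [  0.        ,   0.        ,   1.        ]]), 'k1': 0.010268327938620626, 'position': array([270.98695602, 568.37603453, 373.2582975 ]), 'orientation': array([-0.57723211,  0.80224228,  0.12296611, -0.08994301])}invalid input at $[0]: expected keys x, y, z, ax, ay, az
invalid input at $[0]: expected keys x, y, z, ax, ay, az
```

View pics/w1.png

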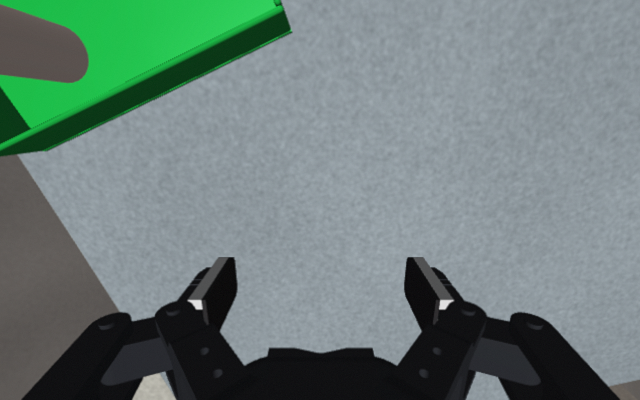

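Nothing moved: every row needs all six keys. This wrist view shows only the counter and the green tray, with the fingertips near (220,260) and (420,260). Same move again, fully keyed.

```bash
python3 -m handwheel '[{"x":0.085,"y":-0.1525,"z":0,"ax":0,"ay":0,"az":-0.0205},{"x":0.085,"y":-0.1525,"z":0,"ax":0,"ay":0,"az":-0.0205},{"x":0.085,"y":-0.1525,"z":0,"ax":0,"ay":0,"az":-0.0205},{"x":0.085,"y":-0.1525,"z":0,"ax":0,"ay":0,"az":-0.0205},{"x":0.085,"y":-0.1525,"z":0,"ax":0,"ay":0,"az":-0.0205},{"x":0.085,"y":-0.1525,"z":0,"ax":0,"ay":0,"az":-0.0205},{"x":0.085,"y":-0.1525,"z":0,"ax":0,"ay":0,"az":-0.0205},{"x":0.085,"y":-0.1525,"z":0,"ax":0,"ay":0,"az":-0.0205}]' 1
python3 -m handwheel '[{"x":0.085,"y":-0.1525,"z":0,"ax":0,"ay":0,"az":-0.0205},{"x":0.085,"y":-0.1525,"z":0,"ax":0,"ay":0,"az":-0.0205},{"x":0.085,"y":-0.1525,"z":0,"ax":0,"ay":0,"az":-0.0205},{"x":0.085,"y":-0.1525,"z":0,"ax":0,"ay":0,"az":-0.0205},{"x":0.085,"y":-0.1525,"z":0,"ax":0,"ay":0,"az":-0.0205},{"x":0.085,"y":-0.1525,"z":0,"ax":0,"ay":0,"az":-0.0205},{"x":0.085,"y":-0.1525,"z":0,"ax":0,"ay":0,"az":-0.0205},{"x":0,"y":0,"z":0,"ax":0,"ay":0,"az":0}]'
python3 - <<'E'
from h import *
p,im=shot("wrist","w2")
s=arm.read_state();print(s["position"],s["joints"],R.from_quat(s["ee_rot"]).as_matrix().round(3),p["position"])
import pickle;pickle.dump((p,im),open("w2.pkl","wb"))
E
```

```text
clock: 0.95
position: [334.6, 347.2, 231.2]
ee_rot: [0.958, -0.287, -0.0, 0.0]
contact_force: [0.2, 1.6, 0.9]
gripper_width: 85.1
grasp_force: 0.0
clock: 1.75
position: [454.1, 132.5, 231.0]
ee_rot: [0.919, -0.394, -0.0, 0.0]
contact_force: [-0.3, 0.4, -0.6]
gripper_width: 85.4
grasp_force: 0.0
[453.55718332 133.6435566  230.94253114] [ 6.31180622e-01  1.24172481e-01 -3.49695459e-01 -1.93589614e-04
 -1.09773061e+00  1.30256832e-01] [[ 0.69  -0.724 -0.001]
 [-0.724 -0.69  -0.   ]
 [-0.     0.001 -1.   ]] [507.04365634  77.10473522 373.88434042]
```

View pics/w2.png

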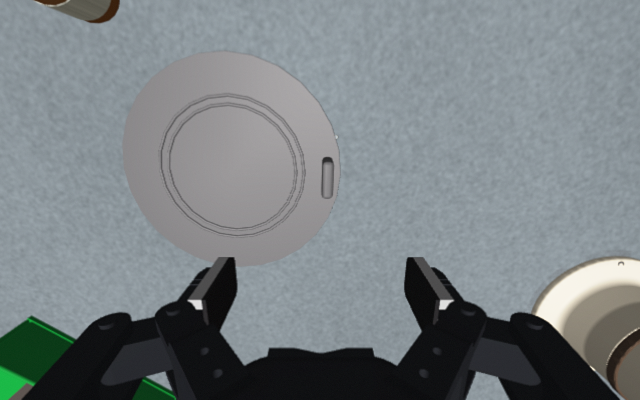

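Wrist view: the lid is centred near (232,158) and the tab's top edge near (327,178), upright in the image and so nearly square to the finger line.

```bash
python3 - <<'E'
from h import *
import pickle
p,im=pickle.load(open("w2.pkl","rb"))
a=onz(p,(327.5,162),154);b=onz(p,(327.5,196),154)
g=im.astype(int);m=(abs(g[:,:,2]-g[:,:,0]-2)<12)&(g.max(2)<175)
print([onz(p,q,124).round(1) for q in((123,150),(340,165),(232,51))])
c=(onz(p,(123,155),124)+onz(p,(340,160),124))/2
print("tab",a,b,(a+b)/2,np.linalg.norm(a-b),"c",c)
print(im[100:103,180].tolist(),im[30,300].tolist())
mm=cv2.inRange(cv2.cvtColor(im,cv2.COLOR_RGB2HSV),(0,0,60),(179,22,200));n,l,st,ce=cv2.connectedComponentsWithStats(mm)
i=l[120,230];ys,xs=np.where(l==i);print(st[i],cv2.minEnclosingCircle(np.stack([xs,ys],1).astype(np.float32)))
print(a-b, np.degrees(np.arctan2(*(a-b)[[1,0]])))
E
```

```text
[array([607.5, 214.1, 124. ]), array([464.8,  96.1, 124. ]), array([587.6,  90.8, 124. ])]
tab [478.37615783  98.76804124 154.        ] [459.70814479 118.12550023 154.        ] [469.04215131 108.44677074 154.        ] 26.89248834322695 c [536.51083489 155.42894956 124.        ]
[[146, 144, 145], [147, 144, 145], [147, 144, 146]] [150, 159, 167]
[  121    50   220   260 37423] ((218.5992431640625, 180.404541015625), 130.7430419921875)
[ 18.66801304 -19.35745899   0.        ] -46.03872518189712
```

```bash
python3 -m handwheel '[{"x":0.039,"y":-0.065,"z":0,"ax":0,"ay":0,"az":0},{"x":0.039,"y":-0.065,"z":0,"ax":0,"ay":0,"az":0},{"x":0,"y":0,"z":-0.13,"ax":0,"ay":0,"az":0},{"x":0,"y":0,"z":-0.13,"ax":0,"ay":0,"az":0},{"x":0,"y":0,"z":-0.13,"ax":0,"ay":0,"az":0},{"x":0,"y":0,"z":-0.12,"ax":0,"ay":0,"az":0},{"x":0,"y":0,"z":0,"ax":0,"ay":0,"az":0},{"x":0,"y":0,"z":0,"ax":0,"ay":0,"az":0}]'
python3 -m handwheel '[{"x":0,"y":0,"z":0,"ax":0,"ay":0,"az":0},{"x":0,"y":0,"z":0,"ax":0,"ay":0,"az":0},{"x":0,"y":0,"z":0,"ax":0,"ay":0,"az":0},{"x":0,"y":0,"z":0,"ax":0,"ay":0,"az":0},{"x":0,"y":0,"z":0,"ax":0,"ay":0,"az":0},{"x":0,"y":0,"z":0,"ax":0,"ay":0,"az":0},{"x":0,"y":0,"z":0,"ax":0,"ay":0,"az":0},{"x":0,"y":0,"z":0,"ax":0,"ay":0,"az":0}]' -1
```

```text
clock: 2.6
position: [468.9, 109.9, 129.6]
ee_rot: [0.92, -0.391, 0.0, 0.0]
contact_force: [0.6, -0.1, 0.8]
gripper_width: 85.2
grasp_force: 0.0
clock: 3.4
position: [469.1, 109.3, 129.7]
ee_rot: [0.92, -0.392, 0.0, -0.0]
contact_force: [-0.3, -0.5, 3.9]
gripper_width: 8.0
grasp_force: 60.6
```

```bash
python3 -m handwheel '[{"x":0,"y":0,"z":0.03,"ax":0,"ay":0,"az":0},{"x":0,"y":0,"z":0.05,"ax":0,"ay":0,"az":0},{"x":0,"y":0,"z":0.08,"ax":0,"ay":0,"az":0},{"x":0,"y":0,"z":0.08,"ax":0,"ay":0,"az":0},{"x":0,"y":0,"z":0.08,"ax":0,"ay":0,"az":0},{"x":-0.03,"y":0.05,"z":0.05,"ax":0,"ay":0,"az":0},{"x":-0.06,"y":0.1,"z":0,"ax":0,"ay":0,"az":0},{"x":-0.07,"y":0.13,"z":0,"ax":0,"ay":0,"az":0}]'
python3 -m handwheel '[{"x":-0.08,"y":0.15,"z":0,"ax":0,"ay":0,"az":0},{"x":-0.08,"y":0.15,"z":0,"ax":0,"ay":0,"az":0},{"x":-0.08,"y":0.15,"z":0,"ax":0,"ay":0,"az":0},{"x":-0.07,"y":0.13,"z":0,"ax":0,"ay":0,"az":0},{"x":-0.05,"y":0.1,"z":0,"ax":0,"ay":0,"az":0},{"x":-0.03,"y":0.05,"z":0,"ax":0,"ay":0,"az":0},{"x":0,"y":0,"z":0,"ax":0,"ay":0,"az":0},{"x":0,"y":0,"z":0,"ax":0,"ay":0,"az":0}]'
python3 - <<'E'
from h import *
p,im=shot("scene","s2");p2,im2=shot("wrist","w3")
cv2.imwrite("pics/m3.png",np.vstack([im[60:300,200:],cv2.resize(im2,(440,275))])[:,:,::-1])
E
```

```text
clock: 4.2
position: [436.1, 165.7, 203.8]
ee_rot: [0.92, -0.393, -0.0, -0.0]
contact_force: [0.1, -0.6, -0.8]
gripper_width: 7.8
grasp_force: 59.9
clock: 5.0
position: [358.6, 310.8, 203.2]
ee_rot: [0.92, -0.392, -0.0, 0.0]
contact_force: [-0.4, -0.3, -1.2]
gripper_width: 7.7
grasp_force: 59.9
```

View pics/m3.png

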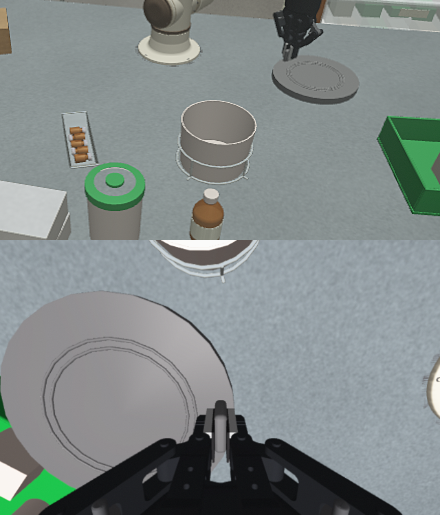

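The tub is open and the lid hangs level from the tab, with free counter below it. The green tray's edge is beyond y≈570. Lowering.

```bash
python3 -m handwheel '[{"x":0,"y":0,"z":-0.08,"ax":0,"ay":0,"az":0},{"x":0,"y":0,"z":-0.14,"ax":0,"ay":0,"az":0},{"x":0,"y":0,"z":-0.16,"ax":0,"ay":0,"az":0},{"x":0,"y":0,"z":-0.16,"ax":0,"ay":0,"az":0},{"x":0,"y":0,"z":-0.14,"ax":0,"ay":0,"az":0},{"x":0,"y":0,"z":-0.08,"ax":0,"ay":0,"az":0},{"x":0,"y":0,"z":-0.05,"ax":0,"ay":0,"az":0},{"x":0,"y":0,"z":-0.03,"ax":0,"ay":0,"az":0}]'
python3 -m handwheel '[{"x":0,"y":0,"z":-0.015,"ax":0,"ay":0,"az":0},{"x":0,"y":0,"z":-0.01,"ax":0,"ay":0,"az":0},{"x":0,"y":0,"z":-0.01,"ax":0,"ay":0,"az":0},{"x":0,"y":0,"z":-0.01,"ax":0,"ay":0,"az":0},{"x":0,"y":0,"z":-0.01,"ax":0,"ay":0,"az":0},{"x":0,"y":0,"z":0,"ax":0,"ay":0,"az":0},{"x":0,"y":0,"z":0,"ax":0,"ay":0,"az":0},{"x":0,"y":0,"z":0,"ax":0,"ay":0,"az":0}]'
```

```text
clock: 5.9
position: [359.2, 310.7, 34.8]
ee_rot: [0.92, -0.393, 0.0, 0.0]
contact_force: [-0.0, -0.3, -1.0]
gripper_width: 7.7
grasp_force: 59.9
clock: 6.7
position: [358.9, 311.3, 24.4]
ee_rot: [0.92, -0.392, 0.0, -0.0]
contact_force: [-1.3, -0.3, -1.6]
gripper_width: 8.1
grasp_force: 59.9
```

```bash
python3 -m handwheel '[{"x":0,"y":0,"z":-0.005,"ax":0,"ay":0,"az":0},{"x":0,"y":0,"z":-0.005,"ax":0,"ay":0,"az":0},{"x":0,"y":0,"z":0,"ax":0,"ay":0,"az":0},{"x":0,"y":0,"z":0,"ax":0,"ay":0,"az":0},{"x":0,"y":0,"z":0,"ax":0,"ay":0,"az":0},{"x":0,"y":0,"z":0,"ax":0,"ay":0,"az":0},{"x":0,"y":0,"z":0,"ax":0,"ay":0,"az":0},{"x":0,"y":0,"z":0,"ax":0,"ay":0,"az":0}]'
```

```text
clock: 7.5
position: [358.8, 311.2, 22.3]
ee_rot: [0.92, -0.392, 0.0, -0.0]
contact_force: [0.5, 1.1, -1.2]
gripper_width: 7.8
grasp_force: 59.9
```

```bash
python3 -m handwheel '[{"x":0,"y":0,"z":-0.004,"ax":0,"ay":0,"az":0},{"x":0,"y":0,"z":-0.004,"ax":0,"ay":0,"az":0},{"x":0,"y":0,"z":0,"ax":0,"ay":0,"az":0},{"x":0,"y":0,"z":0,"ax":0,"ay":0,"az":0},{"x":0,"y":0,"z":0,"ax":0,"ay":0,"az":0},{"x":0,"y":0,"z":0,"ax":0,"ay":0,"az":0},{"x":0,"y":0,"z":0,"ax":0,"ay":0,"az":0},{"x":0,"y":0,"z":0,"ax":0,"ay":0,"az":0}]'
```

```text
clock: 8.3
position: [358.9, 311.3, 21.5]
ee_rot: [0.92, -0.392, 0.0, -0.0]
contact_force: [-2.3, -1.0, 7.8]
gripper_width: 7.8
grasp_force: 61.0
```

```bash
python3 -m handwheel '[{"x":0,"y":0,"z":0,"ax":0,"ay":0,"az":0},{"x":0,"y":0,"z":0,"ax":0,"ay":0,"az":0},{"x":0,"y":0,"z":0,"ax":0,"ay":0,"az":0},{"x":0,"y":0,"z":0,"ax":0,"ay":0,"az":0},{"x":0,"y":0,"z":0,"ax":0,"ay":0,"az":0},{"x":0,"y":0,"z":0,"ax":0,"ay":0,"az":0},{"x":0,"y":0,"z":0.05,"ax":0,"ay":0,"az":0},{"x":0,"y":0,"z":0.1,"ax":0,"ay":0,"az":0}]' 1
python3 -m handwheel '[{"x":0,"y":0,"z":0.22,"ax":0,"ay":0,"az":0},{"x":0,"y":0,"z":0.24,"ax":0,"ay":0,"az":0},{"x":0,"y":0,"z":0.24,"ax":0,"ay":0,"az":0},{"x":0,"y":0,"z":0.2,"ax":0,"ay":0,"az":0},{"x":0.03,"y":-0.07,"z":0,"ax":0,"ay":0,"az":-0.07},{"x":0.06,"y":-0.16,"z":0,"ax":0,"ay":0,"az":-0.09},{"x":0.07,"y":-0.18,"z":0,"ax":0,"ay":0,"az":-0.09},{"x":0.07,"y":-0.18,"z":0,"ax":0,"ay":0,"az":-0.09}]'
python3 -m handwheel '[{"x":0.07,"y":-0.18,"z":0,"ax":0,"ay":0,"az":-0.09},{"x":0.07,"y":-0.18,"z":0,"ax":0,"ay":0,"az":-0.09},{"x":0.07,"y":-0.18,"z":0,"ax":0,"ay":0,"az":-0.09},{"x":0.07,"y":-0.18,"z":0,"ax":0,"ay":0,"az":-0.09},{"x":0.07,"y":-0.18,"z":0,"ax":0,"ay":0,"az":-0.09},{"x":0.07,"y":-0.18,"z":0,"ax":0,"ay":0,"az":-0.09},{"x":0.07,"y":-0.18,"z":0,"ax":0,"ay":0,"az":-0.09},{"x":0.07,"y":-0.18,"z":0,"ax":0,"ay":0,"az":-0.09}]'
python3 -m handwheel '[{"x":0.07,"y":-0.18,"z":0,"ax":0,"ay":0,"az":-0.09},{"x":0.07,"y":-0.18,"z":0,"ax":0,"ay":0,"az":-0.09},{"x":0.05,"y":-0.1,"z":0,"ax":0,"ay":0,"az":-0.08},{"x":0,"y":0,"z":0,"ax":0,"ay":0,"az":-0.03},{"x":0,"y":0,"z":0,"ax":0,"ay":0,"az":0},{"x":0,"y":0,"z":0,"ax":0,"ay":0,"az":0},{"x":0,"y":0,"z":0,"ax":0,"ay":0,"az":0},{"x":0,"y":0,"z":0,"ax":0,"ay":0,"az":0}]'
python3 - <<'E'
from h import *
import pickle
p,im=shot("wrist","w4");p2,im2=shot("top","t4")
s=arm.read_state();print(s["position"],s["joints"],R.from_quat(s["ee_rot"]).as_matrix().round(3))
pickle.dump((p,im),open("w4.pkl","wb"))
cv2.imwrite("pics/m4.png",np.vstack([im,cv2.resize(im2[90:290,140:460],(640,400))[:190]])[:,:,::-1])
E
```

```text
clock: 9.1
position: [358.3, 310.3, 50.3]
ee_rot: [0.92, -0.392, -0.0, 0.002]
contact_force: [0.3, 0.9, -0.7]
gripper_width: 85.4
grasp_force: 0.0
clock: 9.9
position: [404.8, 191.9, 231.6]
ee_rot: [0.782, -0.623, 0.0, -0.001]
contact_force: [0.1, 0.5, 1.1]
gripper_width: 85.5
grasp_force: 0.0
clock: 10.7
position: [517.0, -96.5, 231.6]
ee_rot: [-0.326, 0.945, -0.0, 0.0]
contact_force: [0.2, 0.4, 0.3]
gripper_width: 85.2
grasp_force: 0.0
clock: 11.5
position: [554.7, -186.2, 231.1]
ee_rot: [-0.108, 0.994, -0.0, 0.0]
contact_force: [0.9, 0.3, 0.7]
gripper_width: 85.2
grasp_force: 0.0
[ 554.78256332 -186.34950349  230.98984231] [-4.75028161e-02  3.17333708e-01 -9.38797832e-02 -1.66078402e-05
 -1.15924337e+00 -1.30708640e+00] [[-0.977 -0.215  0.   ]
 [-0.215  0.977 -0.   ]
 [-0.    -0.    -1.   ]]
```

View pics/m4.png

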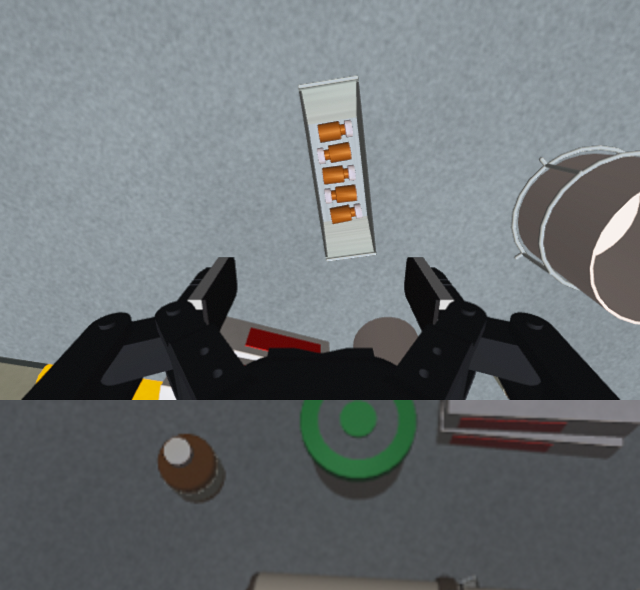

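Wrist view: the dish's rim corners are about (300,87), (357,78), (375,253) and (327,259). The vials are untouched and the tub is at the right.

```bash
python3 - <<'E'
from h import *
import pickle
p,im=pickle.load(open("w4.pkl","rb"))
q=np.array([onz(p,u,34) for u in((300,87),(357,79),(375,253),(327,259))]);print(q.round(1),q.mean(0))
print([np.linalg.norm(q[i]-q[i-1]).round(1) for i in range(4)])
a=(q[0]+q[1]-q[2]-q[3])/2;print(a,np.degrees(np.arctan2(a[1],a[0])))
E
```

```text
[[ 457.6 -230.    34. ]
 [ 436.5 -171.3   34. ]
 [ 633.3  -95.9   34. ]
 [ 655.2 -154.9   34. ]] [ 545.66691008 -163.03080533   34.        ]
[np.float64(211.4), np.float64(62.4), np.float64(210.8), np.float64(62.9)]
[-197.19477121  -75.26290301    0.        ] -159.10975266789058
```

```bash
python3 -m handwheel '[{"x":-0.022,"y":0.053,"z":0,"ax":0,"ay":0,"az":0.047},{"x":-0.022,"y":0.053,"z":0,"ax":0,"ay":0,"az":0.047},{"x":0,"y":0,"z":-0.17,"ax":0,"ay":0,"az":0},{"x":0,"y":0,"z":-0.2,"ax":0,"ay":0,"az":0},{"x":0,"y":0,"z":-0.2,"ax":0,"ay":0,"az":0},{"x":0,"y":0,"z":-0.2,"ax":0,"ay":0,"az":0},{"x":0,"y":0,"z":-0.15,"ax":0,"ay":0,"az":0},{"x":0,"y":0,"z":-0.08,"ax":0,"ay":0,"az":0}]'
python3 -m handwheel '[{"x":0,"y":0,"z":-0.04,"ax":0,"ay":0,"az":0},{"x":0,"y":0,"z":-0.03,"ax":0,"ay":0,"az":0},{"x":0,"y":0,"z":-0.03,"ax":0,"ay":0,"az":0},{"x":0,"y":0,"z":-0.02,"ax":0,"ay":0,"az":0},{"x":0,"y":0,"z":0,"ax":0,"ay":0,"az":0},{"x":0,"y":0,"z":0,"ax":0,"ay":0,"az":0},{"x":0,"y":0,"z":0,"ax":0,"ay":0,"az":0},{"x":0,"y":0,"z":0,"ax":0,"ay":0,"az":0}]'
```

```text
clock: 12.4
position: [544.3, -165.2, 27.8]
ee_rot: [-0.181, 0.984, 0.001, -0.002]
contact_force: [0.1, 0.1, -0.0]
gripper_width: 85.4
grasp_force: 0.0
clock: 13.2
position: [546.3, -165.6, 7.1]
ee_rot: [-0.18, 0.984, -0.0, 0.0]
contact_force: [-0.2, -0.9, 0.3]
gripper_width: 85.2
grasp_force: 0.0
```

```bash
python3 -m handwheel '[{"x":0,"y":0,"z":-0.02,"ax":0,"ay":0,"az":0},{"x":0,"y":0,"z":-0.015,"ax":0,"ay":0,"az":0},{"x":0,"y":0,"z":0,"ax":0,"ay":0,"az":0},{"x":0,"y":0,"z":0,"ax":0,"ay":0,"az":0},{"x":0,"y":0,"z":0,"ax":0,"ay":0,"az":0},{"x":0,"y":0,"z":0,"ax":0,"ay":0,"az":0},{"x":0,"y":0,"z":0,"ax":0,"ay":0,"az":0},{"x":0,"y":0,"z":0,"ax":0,"ay":0,"az":0}]' 
python3 -m handwheel '[{"x":0,"y":0,"z":0,"ax":0,"ay":0,"az":0},{"x":0,"y":0,"z":0,"ax":0,"ay":0,"az":0},{"x":0,"y":0,"z":0,"ax":0,"ay":0,"az":0},{"x":0,"y":0,"z":0,"ax":0,"ay":0,"az":0},{"x":0,"y":0,"z":0,"ax":0,"ay":0,"az":0},{"x":0,"y":0,"z":0,"ax":0,"ay":0,"az":0},{"x":0,"y":0,"z":0,"ax":0,"ay":0,"az":0},{"x":0,"y":0,"z":0,"ax":0,"ay":0,"az":0}]' -1
```

```text
clock: 14.0
position: [546.1, -165.6, -0.2]
ee_rot: [-0.18, 0.984, -0.0, 0.0]
contact_force: [0.5, 0.7, -0.6]
gripper_width: 85.4
grasp_force: 0.0
clock: 14.8
position: [546.3, -165.5, 0.1]
ee_rot: [-0.181, 0.984, -0.0, 0.0]
contact_force: [-0.4, 1.3, 5.5]
gripper_width: 65.0
grasp_force: 68.2
```

```bash
python3 -m handwheel '[{"x":0,"y":0,"z":0.03,"ax":0,"ay":0,"az":0},{"x":0,"y":0,"z":0.06,"ax":0,"ay":0,"az":0},{"x":0,"y":0,"z":0.12,"ax":0,"ay":0,"az":0},{"x":0,"y":0,"z":0.18,"ax":0,"ay":0,"az":0},{"x":0,"y":0,"z":0.2,"ax":0,"ay":0,"az":0},{"x":0,"y":0,"z":0.2,"ax":0,"ay":0,"az":0},{"x":0,"y":0,"z":0.18,"ax":0,"ay":0,"az":0},{"x":0,"y":0,"z":0.12,"ax":0,"ay":0,"az":0}]' 
python3 -m handwheel '[{"x":-0.009,"y":0.028,"z":0,"ax":0,"ay":0,"az":0.011},{"x":-0.018,"y":0.057,"z":0,"ax":0,"ay":0,"az":0.022},{"x":-0.028,"y":0.086,"z":0,"ax":0,"ay":0,"az":0.032},{"x":-0.037,"y":0.114,"z":0,"ax":0,"ay":0,"az":0.043},{"x":-0.046,"y":0.143,"z":0,"ax":0,"ay":0,"az":0.054},{"x":-0.046,"y":0.143,"z":0,"ax":0,"ay":0,"az":0.054},{"x":-0.046,"y":0.143,"z":0,"ax":0,"ay":0,"az":0.054},{"x":-0.046,"y":0.143,"z":0,"ax":0,"ay":0,"az":0.054}]'
python3 -m handwheel '[{"x":-0.037,"y":0.114,"z":0,"ax":0,"ay":0,"az":0.043},{"x":-0.028,"y":0.086,"z":0,"ax":0,"ay":0,"az":0.032},{"x":-0.018,"y":0.057,"z":0,"ax":0,"ay":0,"az":0.022},{"x":-0.009,"y":0.028,"z":0,"ax":0,"ay":0,"az":0.011},{"x":0,"y":0.028,"z":0,"ax":0,"ay":0,"az":0},{"x":0,"y":0.014,"z":0,"ax":0,"ay":0,"az":0},{"x":0,"y":0,"z":0,"ax":0,"ay":0,"az":0},{"x":0,"y":0,"z":0,"ax":0,"ay":0,"az":0}]'
python3 - <<'E'
from h import *
p,im=shot("scene","s5");p2,im2=shot("top","t5")
s=arm.read_state();print(s["position"],s["joints"],R.from_quat(s["ee_rot"]).as_matrix().round(3))
cv2.imwrite("pics/m5.png",np.vstack([cv2.resize(im[60:260,260:520],(520,400)),im2[140:340,100:620]])[:,:,::-1])
E
```

```text
clock: 15.6
position: [546.3, -165.9, 221.2]
ee_rot: [-0.18, 0.984, -0.001, 0.002]
contact_force: [0.3, -0.0, -3.3]
gripper_width: 65.0
grasp_force: 67.6
clock: 16.4
position: [488.3, 7.1, 215.3]
ee_rot: [-0.424, 0.905, 0.001, -0.003]
contact_force: [0.6, 0.7, -3.3]
gripper_width: 65.2
grasp_force: 67.6
clock: 17.2
position: [472.5, 70.8, 217.6]
ee_rot: [-0.497, 0.868, 0.0, -0.0]
contact_force: [0.3, 0.7, -1.7]
gripper_width: 65.0
grasp_force: 67.4
[472.50272241  70.78868203 217.66237729] [ 4.89754539e-01  1.44335110e-01 -3.61193003e-01  8.89476920e-06
 -1.06538463e+00 -1.01999821e+00] [[-0.506 -0.863 -0.   ]
 [-0.863  0.506 -0.   ]
 [ 0.     0.    -1.   ]]
```

View pics/m5.png

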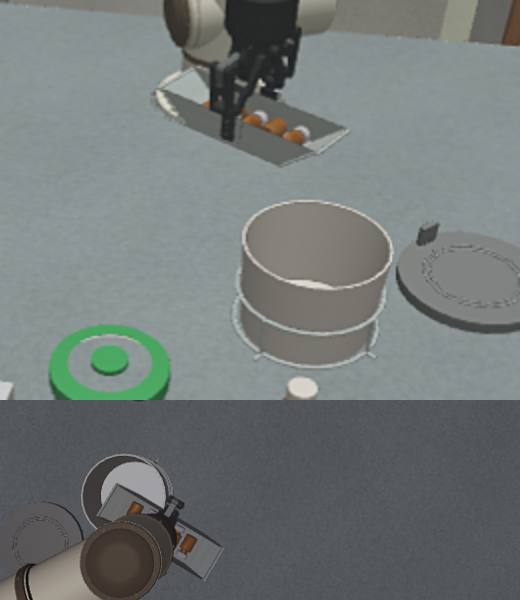

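The lid lies flat with its tab up, left of the tub. The dish, with the vials, is gripped square, its far end over the mouth. I start tipping that end down.

```bash
python3 -m handwheel '[{"x":0,"y":0,"z":-0.02,"ax":-0.02,"ay":0.012,"az":0},{"x":0,"y":0,"z":-0.02,"ax":-0.03,"ay":0.017,"az":0},{"x":0,"y":0,"z":-0.02,"ax":-0.04,"ay":0.023,"az":0},{"x":0,"y":0,"z":-0.02,"ax":-0.04,"ay":0.023,"az":0},{"x":0,"y":0,"z":-0.02,"ax":-0.04,"ay":0.023,"az":0},{"x":0,"y":0,"z":-0.02,"ax":-0.04,"ay":0.023,"az":0},{"x":0,"y":0,"z":-0.02,"ax":-0.04,"ay":0.023,"az":0},{"x":0,"y":0,"z":-0.01,"ax":-0.03,"ay":0.017,"az":0}]'
python3 - <<'E'
from h import *
s=arm.read_state();M=R.from_quat(s["ee_rot"]).as_matrix();print(s["position"],s["joints"].round(3),M[:,2],np.degrees(np.arccos(-M[2,2])))
E
```

```text
clock: 18.1
position: [473.1, 71.8, 186.8]
ee_rot: [-0.481, 0.839, -0.128, -0.218]
contact_force: [0.1, -0.2, -3.6]
gripper_width: 65.1
grasp_force: 67.5
[473.07366887  71.81857341 186.77510089] [ 0.621  0.38  -0.298  0.209 -1.368 -1.242] [-0.24302984 -0.42414908 -0.87237266] 29.264460588029245
```

```bash
python3 -m handwheel '[{"x":0.006,"y":0.006,"z":0,"ax":-0.039,"ay":0.0225,"az":0},{"x":0.006,"y":0.006,"z":0,"ax":-0.039,"ay":0.0225,"az":0},{"x":0.006,"y":0.006,"z":0,"ax":-0.039,"ay":0.0225,"az":0},{"x":0.006,"y":0.006,"z":0,"ax":-0.039,"ay":0.0225,"az":0},{"x":0.006,"y":0.006,"z":0.005,"ax":-0.039,"ay":0.0225,"az":0},{"x":0.006,"y":0.006,"z":0.01,"ax":-0.039,"ay":0.0225,"az":0},{"x":0.006,"y":0.006,"z":0.01,"ax":-0.039,"ay":0.0225,"az":0},{"x":0.006,"y":0.006,"z":0.01,"ax":-0.039,"ay":0.0225,"az":0}]'
python3 - <<'E'
from h import *
s=arm.read_state();M=R.from_quat(s["ee_rot"]).as_matrix();print(s["position"],s["joints"].round(3),M[:,2],np.degrees(np.arccos(-M[2,2])))
E
```

```text
clock: 18.9
position: [483.2, 81.6, 194.1]
ee_rot: [-0.427, 0.745, -0.259, -0.442]
contact_force: [0.0, -0.3, -2.0]
gripper_width: 65.2
grasp_force: 67.7
[483.17564191  81.63107061 194.11151195] [ 0.689  0.655 -0.162  0.324 -1.788 -1.329] [-0.43726612 -0.7629912  -0.47607014] 61.57095067258356
```

```bash
python3 -m handwheel '[{"x":0.012,"y":0.02,"z":0.018,"ax":-0.033,"ay":0.019,"az":0},{"x":0.012,"y":0.02,"z":0.018,"ax":-0.033,"ay":0.019,"az":0},{"x":0.012,"y":0.02,"z":0.018,"ax":-0.033,"ay":0.019,"az":0},{"x":0.012,"y":0.02,"z":0.018,"ax":-0.033,"ay":0.019,"az":0},{"x":0.012,"y":0.02,"z":0.018,"ax":-0.033,"ay":0.019,"az":0},{"x":0.012,"y":0.02,"z":0.018,"ax":-0.033,"ay":0.019,"az":0},{"x":0,"y":0,"z":0,"ax":0,"ay":0,"az":0},{"x":0,"y":0,"z":0,"ax":0,"ay":0,"az":0}]'
python3 - <<'E'
from h import *
s=arm.read_state();M=R.from_quat(s["ee_rot"]).as_matrix();print(s["position"],s["joints"].round(3),M[:,2],np.degrees(np.arccos(-M[2,2])))
p,im=shot("scene","s6");p2,im2=shot("top","t6")
cv2.imwrite("pics/m6.png",np.vstack([cv2.resize(im[60:260,260:520],(520,400)),im2[140:340,100:620]])[:,:,::-1])
E
```

```text
clock: 19.7
position: [496.9, 105.1, 215.4]
ee_rot: [-0.376, 0.655, -0.331, -0.566]
contact_force: [0.8, -0.1, -1.8]
gripper_width: 64.9
grasp_force: 67.9
[496.88144507 105.1267559  215.40275392] [ 0.713  0.816 -0.075  0.381 -2.07  -1.34 ] [-0.49341905 -0.85850717 -0.13965341] 81.97220872695152
```

View pics/m6.png

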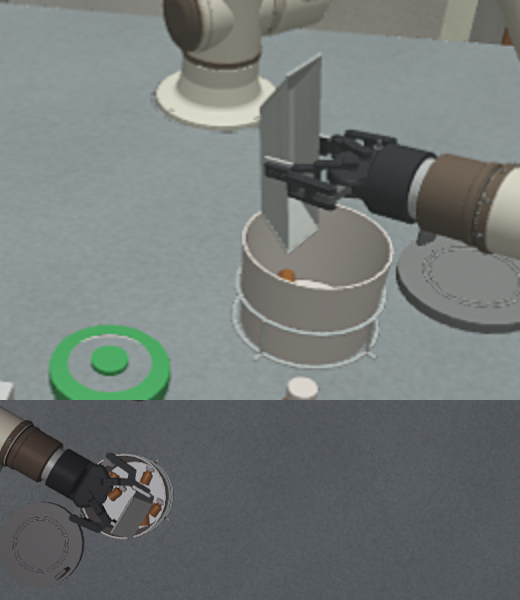

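The dish is nearly vertical with its end in the mouth and looks empty; vials are visible in the tub and none outside. I lift, level out and go back to the right.

```bash
python3 -m handwheel '[{"x":0,"y":0,"z":0.15,"ax":0,"ay":0,"az":0},{"x":0,"y":0,"z":0.2,"ax":0,"ay":0,"az":0},{"x":0.01,"y":-0.06,"z":0.05,"ax":0.066,"ay":-0.038,"az":0},{"x":0.01,"y":-0.06,"z":0,"ax":0.066,"ay":-0.038,"az":0},{"x":0.01,"y":-0.06,"z":0,"ax":0.066,"ay":-0.038,"az":0},{"x":0.01,"y":-0.06,"z":0,"ax":0.066,"ay":-0.038,"az":0},{"x":0.01,"y":-0.06,"z":0,"ax":0.066,"ay":-0.038,"az":0},{"x":0.01,"y":-0.06,"z":0,"ax":0.066,"ay":-0.038,"az":0}]'
python3 -m handwheel '[{"x":0.01,"y":-0.1,"z":0,"ax":0.066,"ay":-0.038,"az":0},{"x":0.01,"y":-0.12,"z":0,"ax":0.066,"ay":-0.038,"az":0},{"x":0.01,"y":-0.12,"z":0,"ax":0.066,"ay":-0.038,"az":0},{"x":0.01,"y":-0.12,"z":0,"ax":0.066,"ay":-0.038,"az":0},{"x":0.01,"y":-0.12,"z":0,"ax":0.066,"ay":-0.038,"az":0},{"x":0.01,"y":-0.12,"z":0,"ax":0.066,"ay":-0.038,"az":0},{"x":0,"y":-0.1,"z":0,"ax":0,"ay":0,"az":0},{"x":0,"y":-0.06,"z":0,"ax":0,"ay":0,"az":0}]'
python3 -m handwheel '[{"x":0,"y":0,"z":-0.1,"ax":0,"ay":0,"az":0},{"x":0,"y":0,"z":-0.18,"ax":0,"ay":0,"az":0},{"x":0,"y":0,"z":-0.2,"ax":0,"ay":0,"az":0},{"x":0,"y":0,"z":-0.15,"ax":0,"ay":0,"az":0},{"x":0,"y":0,"z":-0.1,"ax":0,"ay":0,"az":0},{"x":0,"y":0,"z":0,"ax":0,"ay":0,"az":0},{"x":0,"y":0,"z":0,"ax":0,"ay":0,"az":0},{"x":0,"y":0,"z":0,"ax":0,"ay":0,"az":0}]'
python3 - <<'E'
from h import *
s=arm.read_state();M=R.from_quat(s["ee_rot"]).as_matrix();print(s["position"],s["joints"].round(3),M.round(3))
p,im=shot("scene","s7");p2,im2=shot("top","t7")
cv2.imwrite("pics/m7.png",np.vstack([cv2.resize(im[60:260,220:480],(520,400)),cv2.resize(im2[180:290,170:360],None,fx=2.737,fy=2,interpolation=2)[:200,:520]])[:,:,::-1])
E
```

```text
clock: 20.6
position: [508.3, 32.3, 297.4]
ee_rot: [-0.467, 0.814, -0.175, -0.299]
contact_force: [-0.3, -0.4, -2.9]
gripper_width: 65.0
grasp_force: 67.7
clock: 21.4
position: [518.9, -141.3, 297.5]
ee_rot: [-0.496, 0.868, 0.001, 0.002]
contact_force: [0.5, 0.1, -2.1]
gripper_width: 65.0
grasp_force: 67.6
clock: 22.2
position: [521.6, -139.0, 152.0]
ee_rot: [-0.498, 0.867, -0.0, 0.003]
contact_force: [0.1, 0.6, -2.0]
gripper_width: 65.2
grasp_force: 67.5
[ 521.55086207 -139.02286281  152.00869085] [ 0.039  0.312 -0.317 -0.003 -0.937 -0.565] [[-0.504 -0.864  0.005]
 [-0.864  0.504  0.003]
 [-0.005 -0.003 -1.   ]]
```

View pics/m7.png

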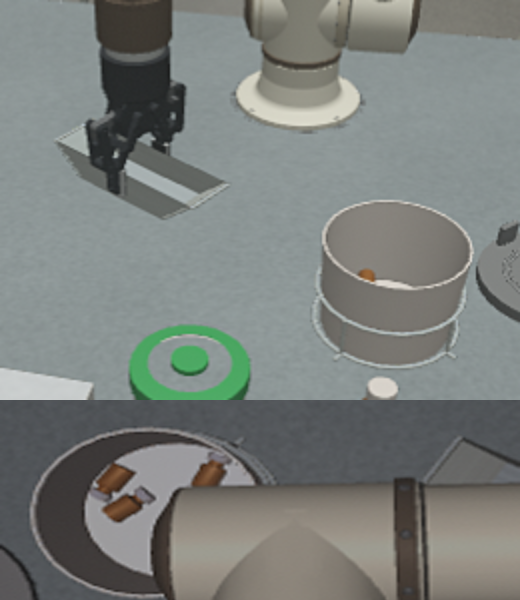

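The dish is level and empty. Three vials are visible in the tub, and the arm hides the rest of it. Setting the dish down.

```bash
python3 -m handwheel '[{"x":0,"y":0,"z":-0.1,"ax":0,"ay":0,"az":0},{"x":0,"y":0,"z":-0.18,"ax":0,"ay":0,"az":0},{"x":0,"y":0,"z":-0.18,"ax":0,"ay":0,"az":0},{"x":0,"y":0,"z":-0.12,"ax":0,"ay":0,"az":0},{"x":0,"y":0,"z":-0.07,"ax":0,"ay":0,"az":0},{"x":0,"y":0,"z":-0.04,"ax":0,"ay":0,"az":0},{"x":0,"y":0,"z":-0.02,"ax":0,"ay":0,"az":0},{"x":0,"y":0,"z":0,"ax":0,"ay":0,"az":0}]'
python3 -m handwheel '[{"x":0,"y":0,"z":-0.01,"ax":0,"ay":0,"az":0},{"x":0,"y":0,"z":-0.01,"ax":0,"ay":0,"az":0},{"x":0,"y":0,"z":-0.01,"ax":0,"ay":0,"az":0},{"x":0,"y":0,"z":-0.005,"ax":0,"ay":0,"az":0},{"x":0,"y":0,"z":0,"ax":0,"ay":0,"az":0},{"x":0,"y":0,"z":0,"ax":0,"ay":0,"az":0},{"x":0,"y":0,"z":0,"ax":0,"ay":0,"az":0},{"x":0,"y":0,"z":0,"ax":0,"ay":0,"az":0}]'
```

```text
clock: 23.1
position: [521.0, -139.2, 8.8]
ee_rot: [-0.498, 0.867, 0.001, 0.002]
contact_force: [-0.7, 0.2, -2.2]
gripper_width: 65.4
grasp_force: 67.7
clock: 23.9
position: [520.5, -139.2, 1.4]
ee_rot: [-0.498, 0.867, 0.001, 0.002]
contact_force: [0.0, 0.3, -1.6]
gripper_width: 65.2
grasp_force: 67.7
```

```bash
python3 -m handwheel '[{"x":0,"y":0,"z":-0.004,"ax":0,"ay":0,"az":0},{"x":0,"y":0,"z":-0.004,"ax":0,"ay":0,"az":0},{"x":0,"y":0,"z":0,"ax":0,"ay":0,"az":0},{"x":0,"y":0,"z":0,"ax":0,"ay":0,"az":0},{"x":0,"y":0,"z":0,"ax":0,"ay":0,"az":0},{"x":0,"y":0,"z":0,"ax":0,"ay":0,"az":0},{"x":0,"y":0,"z":0,"ax":0,"ay":0,"az":0},{"x":0,"y":0,"z":0,"ax":0,"ay":0,"az":0}]'
```

```text
clock: 24.7
position: [520.6, -139.1, 0.1]
ee_rot: [-0.498, 0.867, 0.001, 0.002]
contact_force: [-1.6, 2.5, 4.3]
gripper_width: 65.1
grasp_force: 68.6
```

```bash
python3 -m handwheel '[{"x":0,"y":0,"z":0,"ax":0,"ay":0,"az":0},{"x":0,"y":0,"z":0,"ax":0,"ay":0,"az":0},{"x":0,"y":0,"z":0,"ax":0,"ay":0,"az":0},{"x":0,"y":0,"z":0,"ax":0,"ay":0,"az":0},{"x":0,"y":0,"z":0,"ax":0,"ay":0,"az":0},{"x":0,"y":0,"z":0,"ax":0,"ay":0,"az":0},{"x":0,"y":0,"z":0.02,"ax":0,"ay":0,"az":0},{"x":0,"y":0,"z":0.05,"ax":0,"ay":0,"az":0}]' 1
python3 -m handwheel '[{"x":0,"y":0,"z":0.15,"ax":0,"ay":0,"az":0},{"x":0,"y":0,"z":0.2,"ax":0,"ay":0,"az":0},{"x":0,"y":0,"z":0.2,"ax":0,"ay":0,"az":0},{"x":0,"y":0,"z":0.2,"ax":0,"ay":0,"az":0},{"x":0,"y":0,"z":0.2,"ax":0,"ay":0,"az":0},{"x":-0.05,"y":-0.1,"z":0,"ax":0,"ay":0,"az":0},{"x":-0.1,"y":-0.2,"z":0,"ax":0,"ay":0,"az":0},{"x":-0.1,"y":-0.2,"z":0,"ax":0,"ay":0,"az":0}]'
python3 -m handwheel '[{"x":-0.1,"y":-0.2,"z":0,"ax":0,"ay":0,"az":0},{"x":-0.1,"y":-0.2,"z":0,"ax":0,"ay":0,"az":0},{"x":-0.1,"y":-0.2,"z":0,"ax":0,"ay":0,"az":0},{"x":-0.05,"y":-0.1,"z":0,"ax":0,"ay":0,"az":0},{"x":0,"y":0,"z":0,"ax":0,"ay":0,"az":0},{"x":0,"y":0,"z":0,"ax":0,"ay":0,"az":0},{"x":0,"y":0,"z":0,"ax":0,"ay":0,"az":0},{"x":0,"y":0,"z":0,"ax":0,"ay":0,"az":0}]'
python3 - <<'E'
from h import *
p,im=shot("scene","s8");p2,im2=shot("top","t8")
cv2.imwrite("pics/m8.png",np.vstack([im[100:300,100:],cv2.resize(im2[80:320,120:460],(540,380))])[:,:,::-1])
E
```

```text
clock: 25.5
position: [519.8, -139.2, 13.5]
ee_rot: [-0.497, 0.867, 0.001, 0.001]
contact_force: [-0.7, -1.2, -0.5]
gripper_width: 85.5
grasp_force: 0.0
clock: 26.3
position: [470.0, -239.7, 205.3]
ee_rot: [-0.499, 0.867, 0.0, 0.002]
contact_force: [-0.1, -0.2, 0.5]
gripper_width: 85.5
grasp_force: 0.0
clock: 27.1
position: [401.0, -378.3, 204.0]
ee_rot: [-0.498, 0.867, 0.001, 0.002]
contact_force: [-0.2, 0.0, 0.1]
gripper_width: 85.1
grasp_force: 0.0
```

View pics/m8.png

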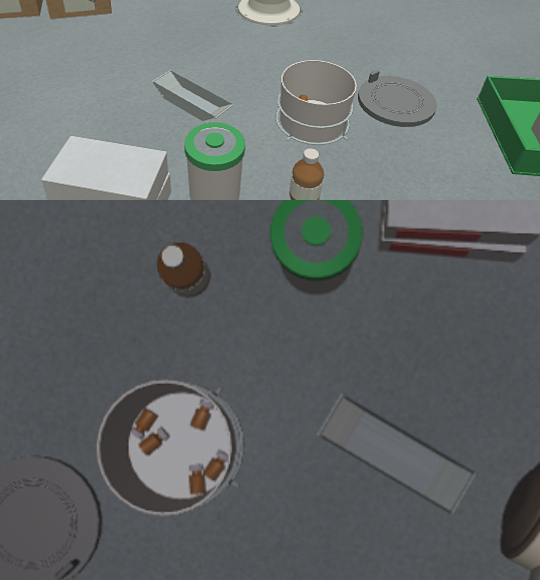

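All five vials are in the tub. The dish is upright and empty, the lid lies flat right way up, and the bottle and wipes stand where they were.

```bash
python3 -c "
from bench import arm
print(arm.job_done())"
```

```text
the job is handed in; nothing more can be done
None
```

The job is done and handed in at about 27 s: all five vials are in the open tub, the empty dish stands upright on the counter, the lid lies flat right way up, and the bottle and wipes canister are undisturbed; no verdict came back.

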